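Portion one shot of syrup into a glass with a dose-collared pump

TASK

Stand the empty glass upright under the spout of the syrup pump that has the steel dose collar clamped on its plunger stem. Then, with the glass standing there on its own, press the pump head down until you feel the collar come up firmly against its stop on the cap, keep it there for a moment without forcing it, let the head rise all the way back up, and leave the glass under the spout. Do not pump unless the glass is under the spout, and do not tip the bottle or shift the other pump bottle.

Things in the scene. Friction and masses are not known exactly. Their poses are not given: they have to be found in the camera images.
- syrup_pump: The pump bottle to use: round brown bottle, black pump head, 258 mm tall, about 0.6 kg, loose; unlike the other pump bottle it has a bright steel clamp collar (26 mm across, 7 mm high) on its plunger stem. Origin on the worktop, under the middle of its outline, z up; own -x is where the spout points; its upright axis (cap, stem, head) is at own x = +17 mm; wall 33 mm from that axis.
- syrup_pump_pump (a joint): How far the pump head is pressed down, m; 0 = fully up. A return spring pushes it up with 4 N at rest, rising evenly to 9 N at 20 mm. The collar stops it after anything from 5 to 22 mm, different every time. The dose counts when the head is held still on the stop with 15 N or more for 0.3 s. The robot's force on bottle or pump must never exceed 25 N.
- pump_top (a point): Centre of the flat round top of the pump head (25 mm across), the place to press: on the bottle's upright axis, 258 mm above the worktop when the head is up; moves down with the head. Axes as the bottle's.
- cap_top (a point): Centre of the flat top of the bottle's fixed cap (33 mm across), 211 mm above the worktop, on the upright axis: the stop. The steel collar, faced with 2 mm of rubber below, rides on the stem and lands here: come down slowly, 10 mm/s. It is clamped at a different height each time and its height is not measured: feel for the stop, where the force climbs steeply.
- spout_mouth (a point): Mouth of the spout, pointing down, 12 mm across, 61 mm from the bottle's axis toward its own -x, 228 mm above the worktop, head up; moves with the head. The arm above it reaches to 257 mm up and 6 mm farther out: set the glass leaning away from the bottle. Mouth at most 20 mm from the glass's centre line; right under it the rim touches the bottle: 4 to 14 mm farther out is good.
- glass_center (a point): Centre of the empty clear drinking glass with a green band, half-way up (41 mm above its foot), z up. Glass 82 mm tall, 58 mm across at the rim, 48 mm at the foot, about 54 mm at half height, open at the top, walls about 3 mm, 0.11 kg, loose on the worktop.
- glass: The same glass, at the middle of its underside (41 mm below glass_center).
- plain_pump: The other pump bottle, of the same size and shape but with no steel collar on its stem; leave it alone. Origin and axes as for syrup_pump.
- milk_jug: Small steel milk jug, 101 x 69 x 92 mm; keep clear of it. Origin at the middle of its underside.
- shaker: Small shaker with a domed steel top, 44 mm across, 90 mm tall; keep clear of it. Origin at the middle of its underside.
- jigger: Waisted double steel measure, 46 mm across, 78 mm tall; keep clear of it. Origin at the middle of its underside.

How it is judged:
By the outcome, as a careful person would: the job done as asked, in the order asked, and still so for the second after the job is handed in, with the robot touching nothing.
It also fails if it takes over 64 s, if anything falls off the work surface, if the arm or the gripper's body presses on something with over 40 N, if the wrist force passes 120 N, or if a joint passes its speed limit or range.

ROBOT

A 6-joint arm with a two-finger parallel gripper is mounted at the origin on a cart in front of the work surface, level with it; the furniture and walls round the work are solid. World frame = base frame: x ahead of the robot, y to its left, z up, the work surface at z = 0. Lengths are in m, angles in rad, forces in N, time in s.
With the tool pointing down it reaches from about 0.35 to 0.775 m from the base axis. Payload 5.5 kg.
Tool frame: the origin (TCP) lies at the very end of the fingers, on their centre line; the grasp point (between the pads) lies 19 mm behind it; z points along the fingers, y is the line along which they close (so a half turn about z gives the same grasp; the last joint's range is limited). The gripper opens to 85 mm and grips with 20 to 120 N. Pads are 22 mm wide; open, the fingers measure 114 mm over their backs; the gripper's body (76 mm by 85 mm) begins 54 mm behind the grasp point. The pads swing forward as they close: fully open they stand 13 mm farther back than shut.
Start: joints at [-1.248, 0.313, 0.046, 1.304, 0, 1.431], TCP at [0.257, -0.515, 0.231] pointing down, gripper open.
Joint ranges: [-2.76, 2.76], [-0.86, 1.69], [-1.03, 1.26], [-2.2, 2.34], [-1.47, 1.5], [-3.14, 3.14]. Speed limits (rad/s): [2.57, 2.57, 3.14, 3.14, 3.14, 3.14].

INTERFACE

Orientations are given as a unit quaternion [w, x, y, z].
In Python, from workcell import env, read_camera, get_calibration gives the robot as it stands.
- The arm moves only by the tool jog_arm, never from a script. Its argument "motion" is one flat list of numbers, 7 for each row, row after row: the shift along the tool's x, y, z as a fraction of full scale, then the turn, a rotation vector about the tool's x, y, z as a fraction of full scale, then the opening, from 0 (shut) to 1 (fully open). In form: [x, y, z, wx, wy, wz, grip, x, y, z, wx, wy, wz, grip, ...]. A call has 1 to 12 rows; each row is the pose to reach, as a shift and turn from the pose commanded when the call began, along the tool's axes at that moment; what a row does not reach only later rows make up. Full scale, the value 1, is 0.2 m for a shift and 90 degrees for a turn. A row lasts 1/8 s, in which the tool goes at most 62.5 mm and 10.7 degrees, less where a joint would pass 70% of its speed; a pose out of reach is approached as far as the arm can. A call with a number of a shift or a turn outside -1 to 1 is refused whole. A call with a gripper value outside its range is refused whole. The fingers move at their own pace and stop on an object; "newtons" is the grip in N (left out, the last holds). Time passes only in rows, so rows that repeat a pose let the fingers close. It gives the time, the measured TCP pose, the force, the opening and the grip force at its end, in the units of the state.
- env.get_state(): the state, without advancing time (a new reading comes with each control period).
- read_camera(name): name is "scene" or "top"; returns the picture (480x640x3 uint8, red, green, blue); there is no depth.
- get_calibration(name): a dict with "fx", "fy", "cx", "cy" (pixels), "world_from_camera" (4x4, takes a point from camera to world coordinates). Camera axes: x right, y down, z forward; pixel columns grow to the right and rows downward; lengths in m; the calibration is good to about 2 mm. A picture is of the moment at which its call begins. get_calibration takes no time and is no camera call.
- env.hand_in(): hands the job in; it is judged then, once.
The state is a dict: "clock": time; "joint_pos": joint angles; "qvel": joint speeds; "tau": joint torques, N m; "tcp_pos": TCP position; "orientation": TCP orientation; "wrist_force": force on the tool from outside, world axes, zero at the start; "ft_torque": the same for the moment, N m; "finger_gap": finger opening in m; "grip_force": force on a finger pad.
Only numpy, scipy, OpenCV 4.12 (cv2) and the standard library are available. Lean on these libraries where they do the work, as an engineer would, in place of code of your own. Each camera call takes 0.05 s, during which the arm holds its last target. There are 200 camera calls.

## Working session

There is one attempt and no reset: what is moved stays moved. The work goes in short steps, Python scripts to look and compute and a tool call to move; the robot and the scene stay as the last step left them, time stands still between calls to the robot, and variables do not carry over. Pictures are saved under pics/ and viewed, at most 10 in all, crops included, and the job is handed in when it is done.

Besides the shell and the picture viewer there is one more tool, called after "Request:" in YAML: its name, and indented under it one key for each argument. jog_arm: Moves the arm, as the interface text tells. Shift numbers are shares of 0.2 m and turn numbers shares of 90 degrees, none past 1 either way. Its arguments: {"type":"object","properties":{"motion":{"type":"array","items":{"type":"number"}},"newtons":{"type":"number"}},"required":["motion"]}

```bash
mkdir -p pics; ls; python3 - <<'E'
from workcell import env, read_camera, get_calibration
import cv2
for n in("scene","top"):
    cv2.imwrite(f"pics/{n}0.png",read_camera(n)[:,:,::-1]); c=get_calibration(n); print(n,c["fx"],c["fy"],c["cx"],c["cy"],c["world_from_camera"])
print(env.get_state())
E
```

```text
pics
scene 455.62151313282993 455.62151313282993 318.14309564798907 235.569770655048 [[-0.89140259 -0.21983404  0.39632615  0.1782796 ]
 [-0.45291709  0.46365985 -0.76150223  0.86147106]
 [-0.01635641 -0.85830795 -0.51287419  0.73118905]
 [ 0.          0.          0.          1.        ]]
top 568.1477678140102 568.1477678140102 318.64843143857803 227.01139925302348 [[-0.15770374 -0.95908643  0.23512283  0.33572664]
 [-0.98747569  0.15427894 -0.03301154  0.06038986]
 [-0.00461358 -0.23738412 -0.97140491  1.3246232 ]
 [ 0.          0.          0.          1.        ]]
{'clock': 0.1, 'joint_pos': array([-1.24761635e+00,  3.13989060e-01,  4.50961847e-02,  1.30360249e+00,
        1.16507680e-05,  1.43121664e+00]), 'qvel': array([-0.00048831, -0.00095186,  0.00344731, -0.00256368, -0.00122171,
        0.00135569]), 'tau': array([ 1.45547754e-03, -4.81728101e+01,  2.99242973e+01,  1.27594001e-02,
       -2.07231778e-04, -7.60178693e-06]), 'tcp_pos': array([ 0.25655043, -0.51408649,  0.23046324]), 'orientation': array([-8.46477217e-04,  9.73350547e-01,  2.29320716e-01, -7.20757397e-05]), 'wrist_force': array([-0.68292655, -0.18012965, -0.53125686]), 'ft_torque': array([-0.0056983 , -0.00253843,  0.01434538]), 'grip_force': 0.0, 'finger_gap': 0.08551990360576284}
```

View pics/scene0.png

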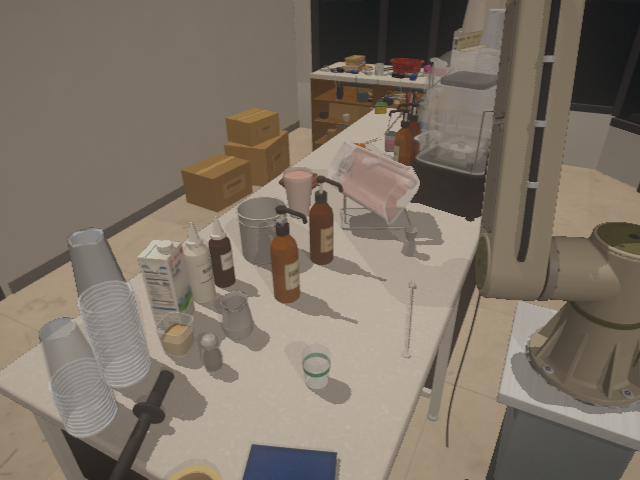

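View pics/top0.png

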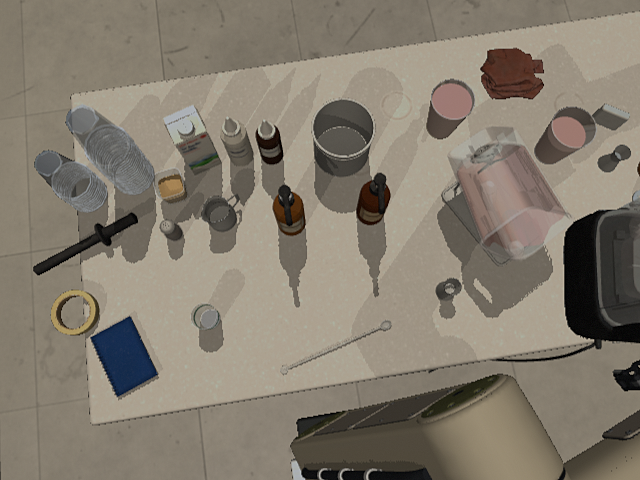

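The scene view shows two pump bottles, at about (285,260) and (321,225), and the green-banded glass at (316,367). In the top view the bottles are at (288,210) and (373,200) and the glass at (206,317). I'll zoom in to find the collar.

```bash
python3 - <<'E'
import cv2,numpy as np
s=cv2.imread("pics/scene0.png");t=cv2.imread("pics/top0.png")
a=cv2.resize(s[165:305,255:355],(400,560),interpolation=cv2.INTER_CUBIC)
b=cv2.resize(t[165:245,260:320],(390,520),interpolation=cv2.INTER_CUBIC)
b2=cv2.resize(t[165:245,345:405],(390,520),interpolation=cv2.INTER_CUBIC)
c=np.zeros((560,800,3),np.uint8);c[:,:400]=a
c[:280,400:600]=cv2.resize(b,(200,280)); c[:280,600:]=cv2.resize(b2,(200,280))
c[280:,400:600]=cv2.resize(s[340:396,296:336],(200,280),interpolation=cv2.INTER_CUBIC)
c[280:,600:]=cv2.resize(t[290:346,186:226],(200,280),interpolation=cv2.INTER_CUBIC)
cv2.imwrite("pics/crop1.png",c)
E
```

```text
(no output)
```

View pics/crop1.png

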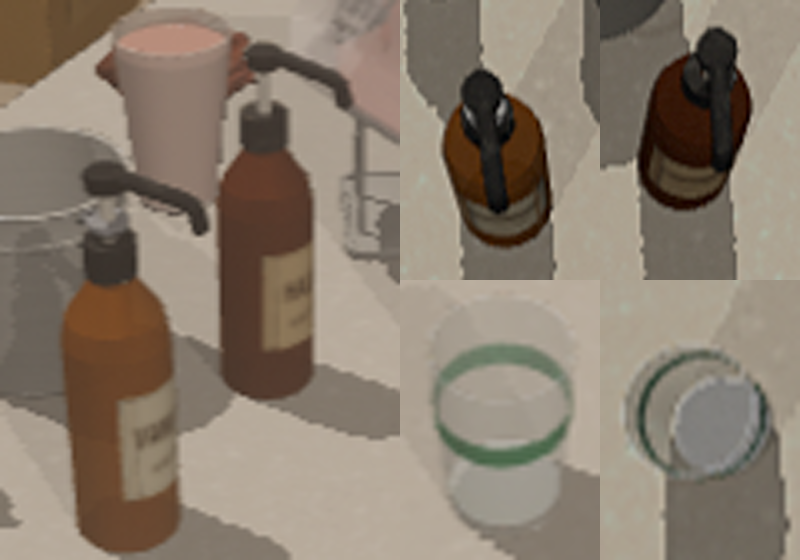

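The nearer bottle in the scene view, at (288,210) in the top view, has the bright collar on its stem, so it is the syrup pump. The other bottle's stem is bare. Next I'll measure both bottles and the glass.

```bash
cat > h.py <<'E'
import numpy as np,cv2
from workcell import get_calibration
C={n:get_calibration(n) for n in("scene","top")}
def ray(n,u,v):
    c=C[n];M=c["world_from_camera"];d=M[:3,:3]@[(u-c["cx"])/c["fx"],(v-c["cy"])/c["fy"],1]
    return M[:3,3],d/np.linalg.norm(d)
def onz(n,p,z):
    o,d=ray(n,*p);return o+d*(z-o[2])/d[2]
def tri(ps,pt):
    o,d=ray("scene",*ps);q,e=ray("top",*pt)
    s=np.linalg.lstsq(np.c_[d,-e],q-o,rcond=None)[0]
    a=o+s[0]*d;b=q+s[1]*e;return (a+b)/2,np.linalg.norm(a-b)
def pix(n,P):
    c=C[n];q=np.linalg.inv(c["world_from_camera"])@[*P,1];return q[0]/q[2]*c["fx"]+c["cx"],q[1]/q[2]*c["fy"]+c["cy"]
def green(n,im):
    h=cv2.cvtColor(im,cv2.COLOR_BGR2HSV);m=cv2.inRange(h,(60,60,30),(95,255,255))
    x0,y0,x1,y1={"scene":(230,200,420,420),"top":(150,150,420,350)}[n]
    k=np.zeros_like(m);k[y0:y1,x0:x1]=m[y0:y1,x0:x1];p=cv2.findNonZero(k)
    return cv2.fitEllipse(cv2.convexHull(p)),len(p)
E
python3 - <<'E'
from h import *
np.set_printoptions(precision=4,suppress=True)
s=cv2.imread("pics/scene0.png");t=cv2.imread("pics/top0.png")
gs,gt=green("scene",s),green("top",t);print(gs,gt);print("band",tri(gs[0][0],gt[0][0]))
print("glass z=.045",onz("scene",gs[0][0],.045),onz("top",gt[0][0],.045))
print("head tri",tri((280.5,207),(285.2,190.1)),onz("scene",(280.5,207),.258),onz("top",(285.2,190.1),.258))
# dark head in top
for n,im,b in(("top",t,(270,175,310,230)),("scene",s,(268,200,312,226)),("top",t,(355,165,400,225))):
    x0,y0,x1,y1=b;m=(im[y0:y1,x0:x1].max(2)<62).astype(np.uint8)
    print(n);
    for r in range(0,y1-y0,2):
        q=np.nonzero(m[r])[0]
        if len(q):print(r+y0,q[0]+x0,q[-1]+x0,len(q),end=' | ')
    print()
# jug, shaker, plain
print("jug",onz("top",(217,212),.05),"shaker",onz("top",(169,229),.045),"plain head",onz("top",(380,181),.258),"jigger",onz("top",(448,290),.04))
E
```

```text
(((318.25, 375.125), (2.0018327236175537, 8.74243450164795), 80.0084457397461), 9) (((208.56101989746094, 237.62857055664062), (90.24205017089844, 168.0500030517578), 6.558365821838379), 25)
band (array([ 0.5866,  0.263 , -0.0129]), np.float64(0.17504287159297557))
glass z=.045 [0.4691 0.3134 0.045 ] [0.6609 0.272  0.045 ]
head tri (array([0.6802, 0.0778, 0.2549]), np.float64(0.002489221537141035)) [0.6784 0.0828 0.258 ] [0.678  0.0772 0.258 ]
top
185 282 285 4 | 187 280 288 9 | 189 279 289 11 | 191 278 290 13 | 193 279 292 12 | 195 280 293 12 | 197 278 293 10 | 199 278 294 14 | 201 279 301 17 | 203 279 302 16 | 205 281 302 13 | 207 283 302 10 | 209 284 303 10 | 211 274 303 12 | 213 275 303 14 | 215 276 303 15 | 217 276 304 17 | 219 277 304 19 | 221 278 304 21 | 223 286 304 10 | 225 280 304 9 | 227 279 304 6 | 229 280 302 6 | 
scene
210 277 284 8 | 212 277 289 11 | 214 293 295 3 | 216 299 301 3 | 218 302 305 4 | 220 303 305 3 | 222 304 305 2 | 224 278 287 5 | 
top
165 361 363 3 | 167 360 361 2 | 169 358 359 2 | 171 356 356 1 | 173 379 381 3 | 175 376 384 9 | 177 375 385 11 | 179 374 385 12 | 181 370 385 16 | 183 367 384 18 | 185 364 385 21 | 187 362 387 24 | 189 361 388 28 | 191 360 389 30 | 193 360 389 30 | 195 359 389 31 | 197 359 389 31 | 199 359 389 31 | 201 358 388 31 | 203 358 387 30 | 205 357 387 31 | 207 357 386 30 | 209 356 385 29 | 211 357 384 20 | 213 357 383 10 | 215 357 382 8 | 217 358 381 6 | 219 359 380 7 | 221 361 379 15 | 223 364 376 13 | 
jug [0.7173 0.2449 0.05  ] shaker [0.6959 0.3604 0.045 ] plain head [ 0.6669 -0.1099  0.258 ] jigger [ 0.4552 -0.2492  0.04  ]
```

```bash
python3 - <<'E'
from h import *
np.set_printoptions(precision=4,suppress=True)
s=cv2.imread("pics/scene0.png").astype(int);t=cv2.imread("pics/top0.png").astype(int)
E={}
for n,im,b in(("scene",s,(296,340,336,396)),("top",t,(186,295,226,335))):
    x0,y0,x1,y1=b;w=im[y0:y1,x0:x1];m=(w[...,1]-w[...,2]>12).astype(np.uint8)
    p=cv2.findNonZero(m);e=cv2.fitEllipse(cv2.convexHull(p));E[n]=(e[0][0]+x0,e[0][1]+y0);print(n,len(p),E[n],e[1:],cv2.boundingRect(p))
print("band",tri(E["scene"],E["top"]))
for z in(.041,.05,.055):print(z,onz("scene",E["scene"],z),onz("top",E["top"],z))
b=t[175:235,270:310];m=((b.max(2)<75)&(b.max(2)-b.min(2)<22)).astype(np.uint8)
for r in range(8,56): print(175+r,''.join('#' if v else '.' for v in m[r]))
b=s[200:232,268:312];m=((b.max(2)<80)&(b.max(2)-b.min(2)<25))
for r in range(32): print(200+r,''.join('#' if v else '.' for v in m[r]))
E
```

```text
scene 138 (316.0345096588135, 364.89222526550293) ((24.291969299316406, 26.400691986083984), 88.05487823486328) (8, 13, 25, 25)
top 23 (205.92055320739746, 316.7760181427002) ((24.424365997314453, 24.911725997924805), 38.1821403503418) (8, 10, 25, 21)
band (array([0.4814, 0.2972, 0.0514]), np.float64(0.001265782854127323))
0.041 [0.4867 0.2886 0.041 ] [0.482  0.2989 0.041 ]
0.05 [0.4827 0.2961 0.05  ] [0.481  0.2972 0.05  ]
0.055 [0.4805 0.3003 0.055 ] [0.4804 0.2963 0.055 ]
183 ........................................
184 ........................................
185 ............####........................
186 ...........#######......................
187 ..........#########.....................
188 .........###########....................
189 .........###########....................
190 ........#############...................
191 ........#############...................
192 ........##############..................
193 .........#############..................
194 .........###########..#.................
195 ..........##########..#.................
196 ........#..########...##.......
[... 2407 characters left out ...]
..######......
218 ..................................####......
219 ...................................###......
220 .......#...........................####.....
221 ...................................####.....
222 ...................................####.....
223 .........##.....####................#.......
224 ........#####...####........................
225 ........#####...####........................
226 .......##############.......................
227 ........#############.......................
228 ........#############.......................
229 ........#############.......................
230 ........#############.......................
231 ........#############.......................
```

```bash
python3 - <<'E'
from h import *
np.set_printoptions(precision=4,suppress=True)
print("head tri",tri((281.7,209.5),(284.6,191.2)),onz("scene",(281.7,209.5),.258),onz("top",(284.6,191.2),.258))
A=onz("top",(284.6,191.2),.258);A2=onz("scene",(281.7,209.5),.258);A=(A+A2)/2
m=onz("scene",(305.5,223),.228);print("mouth scene",m,m-A,np.hypot(*(m-A)[:2]))
e=onz("top",(289.5,226.3),.240);print("tip top",e,e-A,np.hypot(*(e-A)[:2]))
for p in((287,208.5),(288,215),(289,221)):
    q=onz("top",p,.25);print(q-A,np.degrees(np.arctan2(*(q-A)[1::-1])))
print("mouth-A yaw",np.degrees(np.arctan2(*(m-A)[1::-1])))
# body outline checks
s=cv2.imread("pics/scene0.png");h=cv2.cvtColor(s,cv2.COLOR_BGR2HSV)
k=cv2.inRange(h,(3,110,20),(18,255,200));k[:,:255]=0;k[:,302:]=0;k[:230]=0;k[310:]=0
x,y,w,hh=cv2.boundingRect(cv2.findNonZero(k));print(x,y,w,hh)
print("reproj foot",pix("scene",(A[0],A[1],0)),[pix("scene",(A[0]+.033*np.cos(a),A[1]+.033*np.sin(a),0)) for a in np.arange(0,6.28,1.57)])
print("reproj cap", pix("scene",(A[0],A[1],.211)),pix("top",(A[0],A[1],.211)))
for z in (0,.12): print([np.round(pix("top",(A[0]+.033*np.cos(a),A[1]+.033*np.sin(a),z)),1) for a in np.arange(0,6.28,1.57)])
E
```

```text
head tri (array([0.6784, 0.0788, 0.2498]), np.float64(0.0004008865374416293)) [0.6696 0.0922 0.258 ] [0.676  0.0787 0.258 ]
mouth scene [0.618  0.0772 0.228 ] [-0.0548 -0.0082 -0.03  ] 0.05539443314350732
tip top [0.6088 0.0799 0.24  ] [-0.064  -0.0056 -0.018 ] 0.06427458605193984
[-0.0302 -0.0062 -0.008 ] -168.46440127390466
[-0.0435 -0.0062 -0.008 ] -171.92222652404132
[-0.0558 -0.0063 -0.008 ] -173.5138237315439
mouth-A yaw -171.4389624069991
270 234 29 69
reproj foot (np.float64(287.7911664877849), np.float64(297.94600593468164)) [(np.float64(276.7225163924269), np.float64(294.4386859416068)), (np.float64(281.1207996835714), np.float64(305.45436948946895)), (np.float64(299.1017145364831), np.float64(301.54514049662714)), (np.float64(294.1967755141464), np.float64(290.76083326830906))]
reproj cap (np.float64(283.18172189542986), np.float64(226.04363852084938)) (np.float64(283.00288343047276), np.float64(200.0460402382841))
[array([286.8, 211.9]), array([275.2, 227. ]), array([290.7, 238.2]), array([302.3, 222.9])]
[array([283.6, 197.6]), array([270.8, 214.1]), array([287.9, 226.2]), array([300.6, 209.5])]
```

```bash
python3 - <<'E'
from h import *
np.set_printoptions(precision=4,suppress=True)
t=cv2.imread("pics/top0.png");s=cv2.imread("pics/scene0.png")
def outline(n,A):
    a=np.linspace(0,6.28,60);P=np.array([pix(n,(A[0]+.033*np.cos(i),A[1]+.033*np.sin(i),0)) for i in a]);return P.min(0),P.max(0)
for A in((.677,.078),(.676,.076),(.680,.078)):
    print(A,"scene foot",outline("scene",A),"top foot",outline("top",A),"heads",pix("scene",(*A,.258)),pix("top",(*A,.258)))
for n,im,rows,c in(("top",t,range(205,240,2),(268,312)),("scene",s,range(280,308,2),(262,312))):
    h=cv2.cvtColor(im,cv2.COLOR_BGR2HSV)
    for r in rows:
        q=np.nonzero((h[r,c[0]:c[1],1]>110))[0]
        if len(q):print(n,r,q[0]+c[0],q[-1]+c[0],end=' | ')
A=np.array((.677,.078))
for p in((287,208.5),(288,215),(289,221)):
    q=onz("top",p,.25)[:2]-A;print(q,np.degrees(np.arctan2(q[1],q[0])))
print(onz("scene",(305.5,223),.228)[:2]-A,onz("top",(289.5,226.3),.240)[:2]-A)
E
```

```text
(0.677, 0.078) scene foot (array([274.9586, 287.9877]), array([300.7013, 304.1024])) top foot (array([277.8763, 209.5787]), array([305.2985, 236.173 ])) heads (np.float64(282.12530529001833), np.float64(206.23748941112015)) (np.float64(284.89473917916797), np.float64(190.65795526689317))
(0.676, 0.076) scene foot (array([275.7007, 287.6695]), array([301.4178, 303.7525])) top foot (array([278.7579, 209.8456]), array([306.1837, 236.4462])) heads (np.float64(282.9532153404467), np.float64(205.95880518623588)) (np.float64(285.9757186167342), np.float64(190.98373916052952))
(0.68, 0.078) scene foot (array([273.9602, 287.685 ]), array([299.678 , 303.7679])) top foot (array([277.7007, 208.3988]), array([305.1088, 234.9656])) heads (np.float64(280.9929001716966), np.float64(205.98164117257616)) (np.float64(284.67531161499517), np.float64(189.21677042484816))
top 205 273 302 | top 207 273 302 | top 209 273 303 | top 211 274 303 | top 213 275 303 | top 215 275 304 | top 217 276 304 | top 219 277 304 | top 221 278 304 | top 223 278 304 | top 225 279 304 | top 227 279 304 | top 229 280 302 | top 231 282 301 | top 233 284 298 | top 235 290 292 | scene 280 273 284 | scene 282 274 284 | scene 284 274 284 | scene 286 274 298 | scene 288 274 298 | scene 290 274 298 | scene 292 274 298 | scene 294 275 298 | scene 296 275 298 | scene 298 276 297 | scene 300 278 295 | scene 302 281 290 | [-0.0344  0.0013] 177.8041886625363
[-0.0477  0.0013] 178.44725313195096
[-0.06    0.0011] 178.92735296714702
[-0.059  -0.0008] [-0.0682  0.0019]
```

Request:
jog_arm:
  motion: [0.95,-0.8,-0.1,0,0,-1,1,0.95,-0.8,-0.1,0,0,-1,1,0.95,-0.8,-0.1,0,0,-1,1,0.95,-0.8,-0.1,0,0,-1,1,0.95,-0.8,-0.1,0,0,-1,1,0.95,-0.8,-0.1,0,0,-1,1,0.95,-0.8,-0.1,0,0,-1,1,0.95,-0.8,-0.1,0,0,-1,1,0.95,-0.8,-0.1,0,0,-1,1,0.95,-0.8,-0.1,0,0,-1,1]

```text
clock: 1.35
tcp_pos: [0.3551, -0.2863, 0.251]
orientation: [-0.0, 0.526, 0.85, 0.0]
wrist_force: [0.6, -0.3, -0.1]
finger_gap: 0.0852
grip_force: 0.0
```

```bash
cat > mv.py <<'E'
import numpy as np
from workcell import env
from scipy.spatial.transform import Rotation as R
def rot(psi,pitch):  # heading deg, pitch down deg; y_tool to the left
    a,p=np.radians([psi,pitch]);z=np.array([np.cos(a)*np.cos(p),np.sin(a)*np.cos(p),-np.sin(p)]);y=np.array([-np.sin(a),np.cos(a),0])
    return R.from_matrix(np.c_[np.cross(y,z),y,z])
def to(P,Q,cur=None):
    s=env.get_state();p,q=cur or (s["tcp_pos"],R.from_quat(np.roll(s["orientation"],-1)))
    r=(q.inv()*Q).as_rotvec()/(np.pi/2)
    print("shift",np.round(q.inv().apply(np.array(P)-p)/.2,3),"turn",np.round(r,3));return np.array(P),Q
def tcp(gp,Q): return np.array(gp)+.019*Q.as_matrix()[:,2]
E
python3 - <<'E'
from mv import *
s=env.get_state();print(s["tcp_pos"],s["joint_pos"],s["wrist_force"],s["clock"])
G=np.array([.481,.297,.055]);Q=rot(23.6,45)
T=tcp(G,Q);print(T,T-.09*Q.as_matrix()[:,2])
to((.42,-.05,.25),rot(-15,90)); to((.39,.22,.2),rot(23.6,45)); to(T-.09*Q.as_matrix()[:,2],Q)
E
```

```text
[ 0.35512469 -0.28634066  0.25098322] [-8.54842579e-01  7.78357639e-02 -1.99020259e-01  1.29463058e+00
 -1.99136936e-05  2.53997886e-01] [ 0.58991684 -0.32368925 -0.09590918] 1.35
[0.49331136 0.3023787  0.04156497] [0.43499439 0.27690064 0.10520458]
shift [0.913 0.817 0.005] turn [ 0.    -0.    -0.539]
shift [2.188 1.285 0.256] turn [-0.378 -0.398 -0.914]
shift [2.343 1.613 0.73 ] turn [-0.378 -0.398 -0.914]
```

Request:
jog_arm:
  motion: [0.91,0.82,0,0,0,-0.54,1,0.91,0.82,0,0,0,-0.54,1,0.91,0.82,0,0,0,-0.54,1,0.91,0.82,0,0,0,-0.54,1,0.91,0.82,0,0,0,-0.54,1,0.91,0.82,0,0,0,-0.54,1,0.91,0.82,0,0,0,-0.54,1]

```text
clock: 2.22
tcp_pos: [0.4207, -0.0509, 0.2512]
orientation: [-0.0, 0.131, 0.991, -0.0]
wrist_force: [0.5, 0.4, -0.5]
finger_gap: 0.0852
grip_force: 0.0
```

```bash
python3 - <<'E'
from mv import *
s=env.get_state();print(s["tcp_pos"],s["joint_pos"],s["wrist_force"],s["clock"])
G=np.array([.481,.297,.055]);Q=rot(23.6,45);T=tcp(G,Q)
c=to((.40,.14,.22),rot(23.6,60));to(T-.09*Q.as_matrix()[:,2],Q,c)
E
```

```text
[ 0.42066728 -0.05092485  0.25117509] [-3.10323519e-01  1.40583609e-02 -2.66041245e-01  1.29086889e+00
 -1.15368943e-04 -4.72900067e-02] [ 0.53086377  0.35207489 -0.47797308] 2.225
shift [0.348 0.895 0.156] turn [-0.112 -0.321 -0.42 ]
shift [-0.089  0.557  0.714] turn [ 0.    -0.167  0.   ]
```

Request:
jog_arm:
  motion: [0.35,0.9,0.15,-0.11,-0.32,-0.42,1,0.35,0.9,0.15,-0.11,-0.32,-0.42,1,0.35,0.9,0.15,-0.11,-0.32,-0.42,1,0.35,0.9,0.15,-0.11,-0.32,-0.42,1,0.35,0.9,0.15,-0.11,-0.32,-0.42,1,0.35,0.9,0.15,-0.11,-0.32,-0.42,1,0.35,0.9,0.15,-0.11,-0.32,-0.42,1]

```text
clock: 3.1
tcp_pos: [0.4002, 0.1405, 0.2219]
orientation: [0.253, -0.197, 0.946, 0.051]
wrist_force: [-0.0, -0.1, 0.0]
finger_gap: 0.0853
grip_force: 0.0
```

Request:
jog_arm:
  motion: [-0.09,0.56,0.71,0,-0.17,0,1,-0.09,0.56,0.71,0,-0.17,0,1,-0.09,0.56,0.71,0,-0.17,0,1,-0.09,0.56,0.71,0,-0.17,0,1,-0.09,0.56,0.71,0,-0.17,0,1,-0.09,0.56,0.71,0,-0.17,0,1]

```text
clock: 3.85
tcp_pos: [0.4549, 0.2955, 0.1312]
orientation: [0.357, -0.191, 0.912, 0.07]
wrist_force: [0.3, -0.3, 0.4]
finger_gap: 0.0853
grip_force: 0.0
```

```bash
python3 - <<'E'
from mv import *
from workcell import read_camera
import cv2
s=env.get_state();print(s["tcp_pos"],s["joint_pos"],s["orientation"],s["clock"])
G=np.array([.481,.297,.055]);Q=rot(23.6,45);T=tcp(G,Q);to(T,Q)
a=read_camera("scene")[230:480,220:460,::-1];b=read_camera("top")[230:480,100:340,::-1]
cv2.imwrite("pics/pre.png",cv2.resize(np.hstack([a,b]),(800,416)))
E
```

```text
[0.4549483  0.2955306  0.13120335] [ 0.44460399 -0.09875671 -1.02496312 -0.09986377 -0.02956466  0.02073148] [ 0.35702718 -0.19067107  0.9117088   0.07045001] 3.85
shift [ 0.165 -0.041  0.458] turn [-0.005 -0.026  0.002]
```

View pics/pre.png

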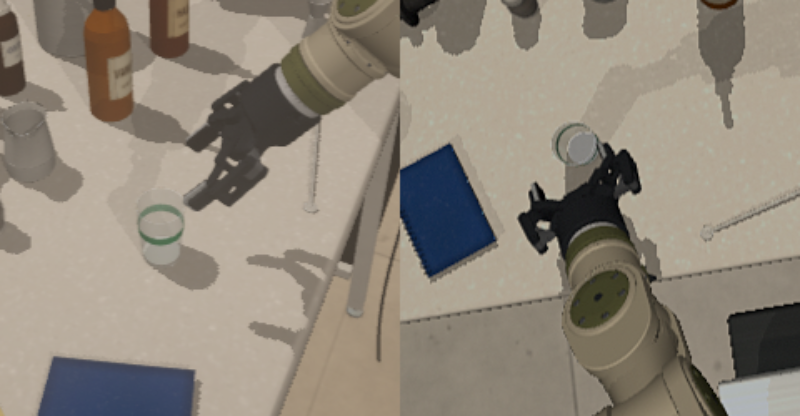

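The gripper is open, behind and above the glass. The glass is at (577,147) in the right half, a little right of the finger centre line. Joint 3 sits at its range limit at the 45° pitch, so I'll go steeper, to about 55°.

```bash
python3 - <<'E'
from mv import *
G=np.array([.481,.297,.055])
for p in(55,60):
    Q=rot(23.6,p);T=tcp(G,Q);print(T);c=to(T-.075*Q.as_matrix()[:,2],Q);to(T,Q,c)
E
```

```text
[0.49098648 0.30136298 0.03943611]
shift [ 0.136 -0.042  0.089] turn [-0.005  0.087  0.001]
shift [0.    0.    0.375] turn [0. 0. 0.]
[0.48970545 0.30080332 0.03854552]
shift [ 0.112 -0.042  0.093] turn [-0.005  0.142  0.001]
shift [-0.     0.     0.375] turn [0. 0. 0.]
```

Request:
jog_arm:
  motion: [0.135,-0.04,0.09,0,0.09,0,1,0.135,-0.04,0.09,0,0.09,0,1,0.135,-0.04,0.09,0,0.09,0,1]

```text
clock: 4.32
tcp_pos: [0.4516, 0.285, 0.101]
orientation: [0.294, -0.195, 0.934, 0.057]
wrist_force: [-0.2, 0.2, 0.2]
finger_gap: 0.0852
grip_force: 0.0
```

```bash
python3 - <<'E'
from mv import *
s=env.get_state();print(s["tcp_pos"],s["joint_pos"],R.from_quat(np.roll(s["orientation"],-1)).as_matrix()[:,2],s["clock"])
G=np.array([.481,.297,.055])
for p in(55,):
    Q=rot(23.6,p);T=tcp(G,Q);to(T,Q)
E
```

```text
[0.45158006 0.28496767 0.10104269] [ 0.41954363 -0.03668051 -0.94495941  0.05418855 -0.012307    0.00424573] [ 0.52690735  0.22153865 -0.82054206] 4.325
shift [ 0.001 -0.001  0.375] turn [-0.005 -0.002  0.001]
```

Request:
jog_arm:
  motion: [0,0,0.1,0,0,0,1,0,0,0.2,0,0,0,1,0,0,0.3,0,0,0,1,0,0,0.375,0,0,0,1,0,0,0.375,0,0,0,1]

```text
clock: 4.95
tcp_pos: [0.4895, 0.3016, 0.0378]
orientation: [0.292, -0.196, 0.934, 0.057]
wrist_force: [-0.1, 0.6, -0.5]
finger_gap: 0.0854
grip_force: 0.0
```

```bash
python3 - <<'E'
from mv import *
from workcell import read_camera
import cv2
s=env.get_state();print(s["tcp_pos"],s["joint_pos"],s["wrist_force"],s["clock"])
a=read_camera("scene")[300:420,250:370,::-1];b=read_camera("top")[260:380,150:270,::-1]
cv2.imwrite("pics/pre2.png",cv2.resize(np.hstack([a,b]),(800,400)))
E
```

```text
[0.48953304 0.30158462 0.03777385] [ 0.41834855  0.1738421  -0.94269219 -0.1505058  -0.01098449  0.0022025 ] [-0.08462258  0.58215391 -0.48627822] 4.95
```

View pics/pre2.png

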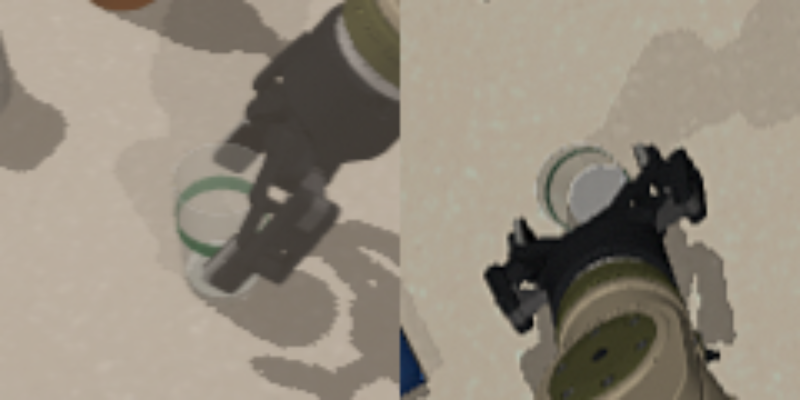

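The fingers straddle the glass, with tips at (520,230) and (650,160) and the glass centred at about (585,190). I'll go 4 mm deeper and close.

Request:
jog_arm:
  motion: [0,0,0.02,0,0,0,1,0,0,0.02,0,0,0,0.5,0,0,0.02,0,0,0,0.4,0,0,0.02,0,0,0,0.4,0,0,0.02,0,0,0,0.4,0,0,0.02,0,0,0,0.4,0,0,0.02,0,0,0,0.4]
  newtons: 25

```text
clock: 5.92
tcp_pos: [0.4926, 0.3027, 0.0353]
orientation: [0.293, -0.196, 0.934, 0.057]
wrist_force: [-0.8, -2.0, 5.6]
finger_gap: 0.0553
grip_force: 26.0
```

Request:
jog_arm:
  motion: [-0.06,0,-0.08,0,0,0,0.4,-0.115,0,-0.165,0,0,0,0.4,-0.115,0,-0.165,0,0,0,0.4]

```text
clock: 6.3
tcp_pos: [0.4924, 0.3034, 0.0759]
orientation: [0.293, -0.196, 0.934, 0.057]
wrist_force: [0.4, -0.4, -0.3]
finger_gap: 0.055
grip_force: 26.7
```

```bash
python3 - <<'E'
from mv import *
from h import *
from workcell import read_camera
np.set_printoptions(precision=4,suppress=True)
s=env.get_state();print(s["tcp_pos"],s["joint_pos"],s["wrist_force"],s["grip_force"])
S=read_camera("scene")[:,:,::-1];t=read_camera("top")[:,:,::-1]
a=S[270:390,250:370];b=t[230:350,150:270]
cv2.imwrite("pics/lift.png",cv2.resize(np.hstack([a,b]),(800,400)))
Q=rot(0,55)
# glass axis relative to tcp: assume gp offset as at grasp (glass .481,.297 vs tcp .4926,.3027,.0353)
Q0=R.from_quat(np.roll(s["orientation"],-1))
d=Q0.inv().apply(np.array([.481,.297,0])-[.4926,.3027,.0353]);print("foot in tool",d)
def tcpfor(foot):return np.array(foot)-Q.apply(d)
c=to(tcpfor((.53,.0785,.045)),Q);c=to(tcpfor((.608,.0785,.03)),Q,c);to(tcpfor((.608,.0785,.0)),Q,c)
E
```

```text
[0.4924 0.3034 0.0759] [ 0.4192  0.0973 -0.8901 -0.0225 -0.0109  0.0026] [ 0.3711 -0.375  -0.2691] 26.668486521862178
foot in tool [ 0.0307 -0.0003  0.0217]
shift [ 0.16  -1.13  -0.139] turn [ 0.145 -0.004  0.218]
shift [-0.276  0.     0.285] turn [0. 0. 0.]
shift [0.086 0.    0.123] turn [0. 0. 0.]
```

View pics/lift.png

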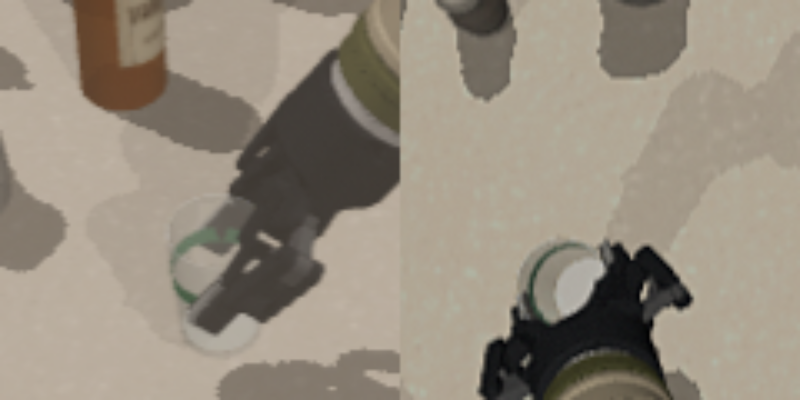

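The glass is held upright between the fingers, at about (215,270) in the left half, and is clear of the table. I'll carry it over.

Request:
jog_arm:
  motion: [0.06,-0.9,-0.1,0.145,0,0.22,0.4,0.06,-0.9,-0.1,0.145,0,0.22,0.4,0.06,-0.9,-0.1,0.145,0,0.22,0.4,0.06,-0.9,-0.1,0.145,0,0.22,0.4,0.06,-0.9,-0.1,0.145,0,0.22,0.4]

```text
clock: 7.02
tcp_pos: [0.5432, 0.1293, 0.0844]
orientation: [0.297, 0.002, 0.955, 0.0]
wrist_force: [-0.1, 0.6, -1.6]
finger_gap: 0.0549
grip_force: 27.1
```

```bash
cat >> mv.py <<'E'
D=np.array([.0307,-.0003,.0217])
def foot():
    s=env.get_state();Q=R.from_quat(np.roll(s["orientation"],-1));return s["tcp_pos"]+Q.apply(D)
E
python3 - <<'E'
from mv import *
print(foot(),env.get_state()["joint_pos"]);Q=rot(0,55)
f=lambda p:np.array(p)-Q.apply(D)
c=to(f((.53,.0785,.04)),Q);c=to(f((.608,.0785,.03)),Q,c)
E
```

```text
[0.53018022 0.1290781  0.0490716 ] [ 0.13021808  0.05170103 -0.90725779  0.01313018 -0.07453206  0.11155455]
shift [ 0.026 -0.252  0.036] turn [-0.001 -0.005 -0.003]
shift [-0.291  0.     0.265] turn [0. 0. 0.]
```

Request:
jog_arm:
  motion: [0.025,-0.25,0.035,0,0,0,0.4,0.025,-0.25,0.035,0,0,0,0.4,-0.07,-0.25,0.12,0,0,0,0.4,-0.17,-0.25,0.21,0,0,0,0.4,-0.265,-0.25,0.3,0,0,0,0.4,-0.265,-0.25,0.3,0,0,0,0.4]

```text
clock: 7.78
tcp_pos: [0.6231, 0.0813, 0.0666]
orientation: [0.298, 0.001, 0.954, 0.001]
wrist_force: [0.0, 0.2, -1.3]
finger_gap: 0.0551
grip_force: 27.3
```

```bash
python3 - <<'E'
from mv import *
from h import *
from workcell import read_camera
print(foot(),env.get_state()["wrist_force"]);Q=rot(0,55)
f=lambda p:np.array(p)-Q.apply(D)
c=to(f((.608,.0785,.002)),Q)
S=read_camera("scene")[:,:,::-1];t=read_camera("top")[:,:,::-1]
a=S[190:350,220:380];b=t[150:310,210:370]
cv2.imwrite("pics/place.png",cv2.resize(np.hstack([a,b]),(800,400),interpolation=cv2.INTER_CUBIC))
E
```

```text
[0.61028176 0.08108348 0.03123581] [ 0.01771479  0.24642669 -1.29409013]
shift [ 0.093 -0.013  0.113] turn [ 0.001 -0.003 -0.001]
```

View pics/place.png

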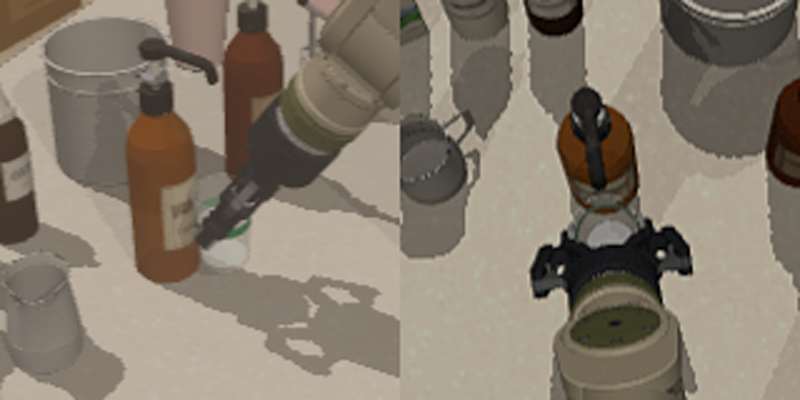

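The glass is lined up in front of the bottle and below the spout (605,225), with a visible gap to the wall. Lowering it.

Request:
jog_arm:
  motion: [0.05,-0.013,0.06,0,0,0,0.4,0.09,-0.013,0.11,0,0,0,0.4,0.093,-0.013,0.113,0,0,0,0.4,0.093,-0.013,0.113,0,0,0,0.4]

```text
clock: 8.38
tcp_pos: [0.6189, 0.0772, 0.0378]
orientation: [0.298, 0.002, 0.955, 0.0]
wrist_force: [0.5, 0.6, -1.1]
finger_gap: 0.0551
grip_force: 27.4
```

```bash
python3 - <<'E'
from mv import *
print(foot(),env.get_state()["wrist_force"])
E
```

```text
[0.60604692 0.07700193 0.00245892] [ 0.4869111   0.58224737 -1.07407486]
```

Request:
jog_arm:
  motion: [0.004,0.005,0.013,0,0,0,0.4,0.004,0.005,0.013,0,0,0,0.4]

```text
clock: 8.62
tcp_pos: [0.6205, 0.0779, 0.0354]
orientation: [0.299, 0.002, 0.954, 0.0]
wrist_force: [-0.3, -0.5, -0.9]
finger_gap: 0.055
grip_force: 27.4
```

Request:
jog_arm:
  motion: [0.002,0,0.003,0,0,0,0.4,0.002,0,0.003,0,0,0,0.4,0.002,0,0.003,0,0,0,0.7,0.002,0,0.003,0,0,0,0.8,0.002,0,0.003,0,0,0,1,0.002,0,0.003,0,0,0,1,0.002,0,0.003,0,0,0,1,0.002,0,0.003,0,0,0,1]

```text
clock: 9.62
tcp_pos: [0.6203, 0.0777, 0.0343]
orientation: [0.298, 0.002, 0.954, 0.0]
wrist_force: [-0.3, -0.0, -0.2]
finger_gap: 0.0855
grip_force: 0.0
```

Request:
jog_arm:
  motion: [0,0,-0.15,0,0,0,1,0,0,-0.3,0,0,0,1,0,0,-0.5,0,0,0,1,0,0,-0.6,0,0,0,1,0,0,-0.6,0,0,0,1]

```text
clock: 10.25
tcp_pos: [0.5526, 0.0779, 0.1348]
orientation: [0.3, 0.002, 0.954, 0.0]
wrist_force: [0.6, -0.1, -0.7]
finger_gap: 0.0856
grip_force: 0.0
```

```bash
python3 - <<'E'
from mv import *
from h import *
from workcell import read_camera
np.set_printoptions(precision=4,suppress=True)
st=env.get_state();print(st["tcp_pos"],st["joint_pos"])
S=read_camera("scene")[:,:,::-1];t=read_camera("top")[:,:,::-1]
a=S[190:350,220:380];b=t[150:310,210:370]
cv2.imwrite("pics/rel.png",cv2.resize(np.hstack([a,b]),(800,400),interpolation=cv2.INTER_CUBIC))
for n,im,bx in(("scene",S,(290,250,330,310)),("top",t,(270,215,315,270))):
    x0,y0,x1,y1=bx;w=im[y0:y1,x0:x1].astype(int);m=(w[...,1]-w[...,2]>10).astype(np.uint8);p=cv2.findNonZero(m)
    if p is not None:
        x,y,ww,h=cv2.boundingRect(p);c=(x+x0+(ww-1)/2,y+y0+(h-1)/2);print(n,len(p),c,ww,h,onz(n,c,.051))
print(pix("scene",(.608,.0785,.051)),pix("top",(.608,.0785,.051)))
to((.50,.078,.32),rot(0,90));to((.678,.078,.30),rot(0,90))
E
```

```text
[0.5526 0.0779 0.1348] [-0.005  -0.0488 -0.8482  0.1622  0.0023 -0.0006]
scene 110 (311.0, 287.0) 21 17 [0.6085 0.078  0.051 ]
top 29 (295.0, 246.5) 23 24 [0.6072 0.0778 0.051 ]
(np.float64(311.0732708097732), np.float64(287.1663574192546)) (np.float64(294.64657192655955), np.float64(246.2310316655823))
shift [-0.319  0.002 -0.918] turn [ 0.     0.386 -0.002]
shift [-0.993  0.005 -0.329] turn [ 0.     0.386 -0.002]
```

View pics/rel.png

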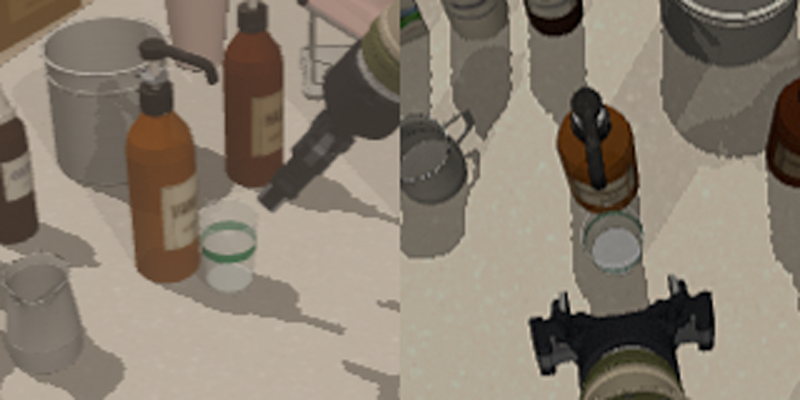

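The glass stands upright and free at (.608, .078), about 9 mm beyond the mouth. Next I'll raise the tool to point down, shut the fingers and go above the head.

Request:
jog_arm:
  motion: [-0.32,0,-0.92,0,0.1,0,1,-0.32,0,-0.92,0,0.385,0,0,-0.32,0,-0.92,0,0.385,0,0,-0.32,0,-0.92,0,0.385,0,0,-0.32,0,-0.92,0,0.385,0,0,-0.32,0,-0.92,0,0.385,0,0,-0.32,0,-0.92,0,0.385,0,0]

```text
clock: 11.22
tcp_pos: [0.5004, 0.0777, 0.3183]
orientation: [-0.0, 0.002, 1.0, 0.001]
wrist_force: [-0.3, -0.7, -0.3]
finger_gap: -0.0
grip_force: 0.0
```

```bash
python3 - <<'E'
from mv import *
s=env.get_state();print(s["tcp_pos"],s["joint_pos"],s["wrist_force"])
c=to((.678,.078,.30),rot(0,90))
E
```

```text
[0.50044533 0.07766368 0.31829517] [-0.00560586  0.16913762  0.06975049  1.4720316   0.00155854 -0.00213989] [-0.31470486 -0.69613887 -0.29275695]
shift [-0.888  0.005  0.091] turn [ 0.001 -0.    -0.002]
```

Request:
jog_arm:
  motion: [-0.89,0.005,0.09,0,0,0,0,-0.89,0.005,0.09,0,0,0,0,-0.89,0.005,0.09,0,0,0,0,-0.89,0.005,0.09,0,0,0,0,-0.89,0.005,0.09,0,0,0,0,-0.89,0.005,0.09,0,0,0,0,-0.89,0.005,0.09,0,0,0,0]

```text
clock: 12.1
tcp_pos: [0.677, 0.0783, 0.3048]
orientation: [0.002, 0.002, 1.0, 0.001]
wrist_force: [0.7, -0.5, -0.0]
finger_gap: -0.0001
grip_force: 0.0
```

```bash
python3 - <<'E'
from mv import *
from h import *
from workcell import read_camera
s=env.get_state();print(s["tcp_pos"],s["joint_pos"],s["wrist_force"],s["orientation"])
S=read_camera("scene")[:,:,::-1];t=read_camera("top")[:,:,::-1]
a=S[130:310,220:400];b=t[130:310,200:380]
cv2.imwrite("pics/hover.png",cv2.resize(np.hstack([a,b]),(800,400),interpolation=cv2.INTER_CUBIC))
E
```

```text
[0.67698062 0.07829439 0.30484582] [-3.21508463e-03  5.42195168e-01  5.73050837e-01  1.59806480e+00
  1.56737795e-03 -4.59273990e-05] [ 0.67736506 -0.52706221 -0.03217704] [1.79487060e-03 1.58316930e-03 9.99996831e-01 7.80762125e-04]
```

View pics/hover.png

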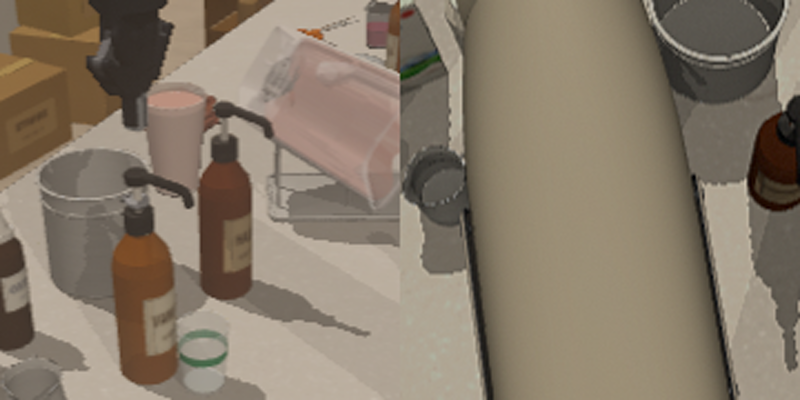

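The closed fingertips are straight above the pump head. Going down to just above it.

Request:
jog_arm:
  motion: [0,0,0.06,0,0,0,0,0,0,0.12,0,0,0,0,0,0,0.17,0,0,0,0,0,0,0.17,0,0,0,0,0,0,0.17,0,0,0,0]

```text
clock: 12.82
tcp_pos: [0.678, 0.0782, 0.2688]
orientation: [0.0, 0.002, 1.0, 0.001]
wrist_force: [0.4, -0.6, 0.2]
finger_gap: 0.0001
grip_force: 0.0
```

Request:
jog_arm:
  motion: [0,0,0.006,0,0,0,0,0,0,0.012,0,0,0,0,0,0,0.018,0,0,0,0,0,0,0.024,0,0,0,0,0,0,0.03,0,0,0,0,0,0,0.036,0,0,0,0,0,0,0.042,0,0,0,0,0,0,0.048,0,0,0,0]

```text
clock: 13.82
tcp_pos: [0.6779, 0.0782, 0.2591]
orientation: [0.0, 0.002, 1.0, 0.001]
wrist_force: [-0.1, 0.6, 0.6]
finger_gap: 0.0001
grip_force: 0.0
```

Request:
jog_arm:
  motion: [0,0,0.006,0,0,0,0,0,0,0.012,0,0,0,0,0,0,0.018,0,0,0,0]

```text
clock: 14.2
tcp_pos: [0.6783, 0.0783, 0.2565]
orientation: [0.001, 0.002, 1.0, 0.001]
wrist_force: [0.1, 0.5, 4.3]
finger_gap: -0.0001
grip_force: 2.2
```

Request:
jog_arm:
  motion: [0,0,0.005,0,0,0,0,0,0,0.01,0,0,0,0]

```text
clock: 14.45
tcp_pos: [0.6781, 0.0782, 0.254]
orientation: [0.001, 0.002, 1.0, 0.001]
wrist_force: [0.1, -0.4, 6.0]
finger_gap: -0.0002
grip_force: 2.5
```

Request:
jog_arm:
  motion: [0,0,0.005,0,0,0,0,0,0,0.01,0,0,0,0]

```text
clock: 14.7
tcp_pos: [0.6783, 0.0782, 0.2523]
orientation: [0.001, 0.002, 1.0, 0.001]
wrist_force: [0.1, 0.7, 9.8]
finger_gap: 0.0003
grip_force: 4.6
```

Request:
jog_arm:
  motion: [0,0,0.002,0,0,0,0]

```text
clock: 14.82
tcp_pos: [0.6784, 0.0783, 0.2523]
orientation: [0.002, 0.002, 1.0, 0.001]
wrist_force: [-1.0, 0.8, 9.4]
finger_gap: -0.0001
grip_force: 4.5
```

Request:
jog_arm:
  motion: [0,0,0.003,0,0,0,0,0,0,0.003,0,0,0,0]

```text
clock: 15.08
tcp_pos: [0.6786, 0.0783, 0.2523]
orientation: [0.002, 0.002, 1.0, 0.001]
wrist_force: [-0.7, 0.3, 10.4]
finger_gap: -0.0
grip_force: 4.9
```

Request:
jog_arm:
  motion: [0,0,0.005,0,0,0,0,0,0,0.01,0,0,0,0,0,0,0.01,0,0,0,0]

```text
clock: 15.45
tcp_pos: [0.6794, 0.0784, 0.2522]
orientation: [0.004, 0.002, 1.0, 0.001]
wrist_force: [-1.1, 0.8, 16.4]
finger_gap: 0.0003
grip_force: 7.9
```

Request:
jog_arm:
  motion: [0,0,0.003,0,0,0,0,0,0,0.006,0,0,0,0,0,0,0.006,0,0,0,0]

```text
clock: 15.82
tcp_pos: [0.6798, 0.0784, 0.2522]
orientation: [0.005, 0.002, 1.0, 0.001]
wrist_force: [0.4, 1.1, 19.4]
finger_gap: -0.0003
grip_force: 9.7
```

Request:
jog_arm:
  motion: [0,0,0.002,0,0,0,0,0,0,0.003,0,0,0,0,0,0,0.003,0,0,0,0,0,0,0.003,0,0,0,0,0,0,0.003,0,0,0,0,0,0,0.003,0,0,0,0]

```text
clock: 16.58
tcp_pos: [0.68, 0.0784, 0.2522]
orientation: [0.005, 0.002, 1.0, 0.001]
wrist_force: [-0.7, 1.6, 20.8]
finger_gap: -0.0
grip_force: 10.6
```

Request:
jog_arm:
  motion: [0,0,0.0015,0,0,0,0,0,0,0.0015,0,0,0,0,0,0,0.0015,0,0,0,0,0,0,0.0015,0,0,0,0,0,0,0.0015,0,0,0,0]

```text
clock: 17.2
tcp_pos: [0.6801, 0.0785, 0.2521]
orientation: [0.006, 0.002, 1.0, 0.001]
wrist_force: [-0.3, 1.2, 22.3]
finger_gap: -0.0002
grip_force: 11.0
```

Request:
jog_arm:
  motion: [0,0,-0.01,0,0,0,0,0,0,-0.02,0,0,0,0,0,0,-0.03,0,0,0,0,0,0,-0.04,0,0,0,0,0,0,-0.05,0,0,0,0,0,0,-0.06,0,0,0,0,0,0,-0.07,0,0,0,0,0,0,-0.08,0,0,0,0,0,0,-0.1,0,0,0,0,0,0,-0.2,0,0,0,0,0,0,-0.3,0,0,0,0,0,0,-0.3,0,0,0,0]

```text
clock: 18.7
tcp_pos: [0.6787, 0.0781, 0.3083]
orientation: [0.002, 0.002, 1.0, 0.001]
wrist_force: [0.5, 0.3, 0.2]
finger_gap: 0.0001
grip_force: 0.0
```

Request:
jog_arm:
  motion: [0.9,0,-0.1,0,0,0,0,0.9,0,-0.1,0,0,0,0,0.9,0,-0.1,0,0,0,0,0.9,0,-0.1,0,0,0,0,0.9,0,-0.1,0,0,0,0,0.9,0,-0.1,0,0,0,0]

```text
clock: 19.45
tcp_pos: [0.499, 0.0786, 0.3257]
orientation: [0.0, 0.002, 1.0, 0.001]
wrist_force: [0.4, -0.1, 0.1]
finger_gap: -0.0001
grip_force: 0.0
```

```bash
python3 - <<'E'
from mv import *
from h import *
from workcell import read_camera
s=env.get_state();print(s["clock"],s["tcp_pos"],s["wrist_force"])
S=read_camera("scene")[:,:,::-1];t=read_camera("top")[:,:,::-1]
a=S[190:350,220:380];b=t[150:310,210:370]
cv2.imwrite("pics/end.png",cv2.resize(np.hstack([a,b]),(800,400),interpolation=cv2.INTER_CUBIC))
o=cv2.imread("pics/scene0.png");print("scene change at heads",np.abs(o[200:300,265:292].astype(int)-S[200:300,265:292]).mean(),np.abs(o[170:265,305:340].astype(int)-S[170:265,305:340]).mean())
E
```

```text
19.45 [0.49901155 0.07859429 0.32569442] [ 0.36164285 -0.08907519  0.1080538 ]
scene change at heads 1.315679012345679 2.188170426065163
```

View pics/end.png

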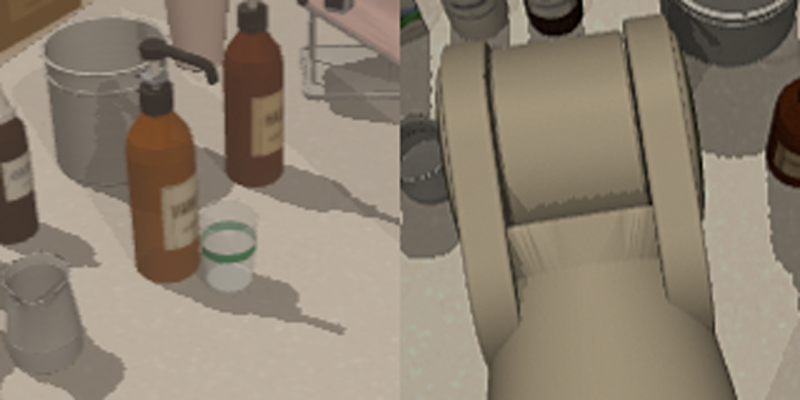

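The bottle and glass are unmoved at (160,200) and (228,245), the head is back up, and the arm is clear.

```bash
python3 -c "
from workcell import env
print(env.hand_in())"
```

```text
the job is handed in; nothing more can be done
None
```

I stood the glass under the collared pump's spout and pressed the head about 6 mm to the firm stop. I held it there at about 20–22 N (peak reading 22.3 N), let it rise fully, left the glass in place and handed the job in at about 19.5 s; no verdict was returned.

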